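# Snap the dust cover onto the root-canal file stand

### The arm

A 6-joint arm with a two-finger parallel gripper is mounted at the origin on a cart in front of the work surface, level with it; the furniture and walls round the work are solid. World frame = base frame: x ahead of the robot, y to its left, z up, the work surface at z = 0. Lengths are in m, angles in rad, forces in N, time in s.
With the tool pointing down it reaches from about 0.35 to 0.775 m from the base axis. Payload 7.3 kg.
Tool frame: the origin (TCP) lies at the very end of the fingers, on their centre line; the grasp point (between the pads) lies robot.pinch_z behind it (robot.pinch_z is the distance from the TCP to the grasp point, in m); y points along the fingers, z is the direction in which the jaws open and shut, and the axes are right-handed (so a half turn about y gives the same grasp; the last joint's range is limited). The gripper opens to 92 mm and grips with 3 to 60 N. Pads are 19 mm wide; open, the fingers measure 130 mm over their backs; the gripper's body (75 mm by 190 mm) begins 47 mm behind the grasp point.
Start: joints at [1.15, 0.342, 1.524, -0, 1.275, -0.146], TCP at [0.142, 0.505, 0.227] pointing down, gripper open.
Joint ranges: [-2.53, 2.53], [-0.77, 2.02], [0.04, 2.7], [-1, 4.14], [0.28, 2.66], [-3.11, 3.11]. Speed limits (rad/s): [2.57, 2.57, 3.14, 3.14, 3.14, 3.14].

### API

Orientations are given as [roll, pitch, yaw] about the fixed x, y, z axes, in that order (R = Rz(yaw) Ry(pitch) Rx(roll)).
In Python, from cell import status, viewer, robot gives the robot as it stands. The module is installed in compiled form; this text tells all that it offers.
- The arm moves only by the shell command python3 -m pendant 'ROWS' [FORCE]. ROWS is JSON, a list that holds one entry, the list of rows, each a list of 7 numbers: the shift along the tool's x, y, z in cm, then the turn, a rotation vector about the tool's x, y, z in rad, then the finger opening in cm, from 0 to 9.18. A call has 1 to 20 rows; each row is the pose to reach, as a shift and turn from the pose commanded when the call began, along the tool's axes at that moment; what a row does not reach only later rows make up. A row lasts 1/10 s, in which the tool goes at most 50 mm and 8.59 degrees, less where a joint would pass 70% of its speed; a pose out of reach is approached as far as the arm can. A call with a gripper value outside its range is refused whole. The fingers move at their own pace and stop on an object; FORCE is the grip in N (left out, the last holds). Time passes only in rows, so rows that repeat a pose let the fingers close. It gives the time, the measured TCP pose, the force and the opening at its end, in the units of the state.
- status.observe(): the state, without advancing time (a new reading comes with each control period).
- viewer.read_camera(name): name is "side" or "top" or "wrist"; returns a dict with "image" (420x560x3 uint8, red, green, blue), "range_z" (420x560 float32, m along the optical axis (not along the pixel's ray), 0 where there is no reading), "fx", "fy", "cx", "cy" (pixels), "camera_from_world" (4x4, takes a point from world to camera coordinates). Camera axes: x right, y up, looking along -z (the intrinsics and any distortion apply to the point x, -y, -z); pixel columns grow to the right and rows downward; lengths in m; the calibration is good to about 2 mm. A picture is of the moment at which its call begins.
- robot.hand_in(): hands the job in, once; it reports no verdict.
The state is a dict: "time": time; "qpos": joint angles; "qvel": joint speeds; "joint_efforts": joint torques, N m; "tool_pos": TCP position; "tool_rot": TCP orientation; "contact_force": force on the tool from outside, world axes, zero at the start; "torque": the same for the moment, N m; "opening": finger opening in m.
Only numpy, scipy, OpenCV 4.12 (cv2) and the standard library are available. Lean on these libraries where they do the work, as an engineer would, in place of code of your own. Each camera call takes 0.05 s, during which the arm holds its last target. There are 200 camera calls.

### The job

Pick up the metal dust cover by the bar handle on its roof and lower it over the large file stand, so that its two ribbed sides come between the two spring clips of the white mounting plate. Press it straight down until both clips snap over the ribs and the cover sits flush on the plate, then keep pressing it down firmly, with about 15 N: finish like that, still gripping the handle and pushing, and leave the other things on the worktop where they are.

Things in the scene. Friction and masses are not known exactly. Their poses are not given: they have to be found in the camera images.
- base: White mounting plate 104 x 124 x 8 mm (x, y, z), fixed to the worktop; origin: centre of its underside, axes along its sides, z up. Fixed on its middle: the large steel file stand, 51 x 56 mm, coloured file tips up to 88 mm above the worktop. Round the stand a 62 x 68 mm black rubber rim, 16 mm above the worktop at its top, goes inside the cover with 3 mm play a side.
- base_seat (a point): Centre of the mounting plate's upper face, 8 mm above the worktop; the cover's foot centre sits here when fully home. Axes as the plate.
- clip_l (a joint): Steel spring clip, 30 mm wide, on the plate's own +y side, hinged at its foot; 0 = upright at rest, grows to 0.35 rad as pushed outward, springs back. Its nose points inward, 36 mm above the worktop and 40.5 mm from the plate's middle; above the nose a smooth ramp opens outward, up to 49 mm above the worktop. It reads near 0 before the snap and after it, about 0.13 at the peak.
- clip_r (a joint): The same clip on the plate's own -y side; also grows as it is pushed outward.
- cover_handle (a point): Point in the bar handle on the roof of the loose aluminium dust cover, 112 mm above the cover's foot, 20 mm above its roof. The handle is 50 mm long along the cover's own x, 12 mm thick along its y and 32 mm high; grip it across its thickness, fingertips just above the roof.
- cover_foot (a point): Centre of the cover's open lower edge; axes as the cover, z up; at the start it stands on the worktop. Hollow box 74 (x) x 80 (y) x 92 mm plus handle, walls 3 mm, inside 88 mm high, about 0.18 kg. Its two faces across y each have a rib 54 mm long, 22 mm above the foot, standing out 4 mm. It goes on either way round (half a turn), ribs toward the clips.
- snap_point (a point): Centre of the plate, 36 mm above the worktop, level with the clip noses. As the cover goes down, its ribs meet the clip ramps with its foot about 14 mm above the plate; the resistance grows to about 10 N with the foot some 8 to 11 mm above it, then drops suddenly as the clips snap over the ribs and even draw the cover down a little; then the foot meets the rigid plate.
- brown_jar_mid (a point): Bystander, loose: small brown jar with black cap, 44 mm diameter, 52 mm high; point half-way up.
- dappen_mid (a point): Bystander, loose: small glass dappen dish, 33 mm diameter, 24 mm high; point half-way up.
- small_stand_mid (a point): Bystander, loose: smaller file stand, 37 x 38 x 59 mm, which has no mounting plate; point 17 mm above its foot.
- cement_pot_mid (a point): Bystander, loose: cement pot with screw lid, 47 mm diameter, 40 mm high; point 13 mm above its foot.

How it is judged:
By the outcome, as a careful person would: the job done as asked, in the order asked, and still so for the second after the job is handed in, while the arm keeps its last pose, push and grip.
It also fails if it takes over 58 s, if anything falls off the work surface, if the arm or the gripper's body presses on something with over 40 N, if the wrist force passes 120 N, or if a joint passes its speed limit or range.

## Working session

There is one attempt and no reset: what is moved stays moved. The work goes in short steps, Python scripts to look and compute and a shell command to move; the robot and the scene stay as the last step left them, time stands still between calls to the robot, and variables do not carry over. Pictures are saved under pics/ and viewed, about 8 in all and at most 12, crops included, and the job is handed in when it is done.

```bash
mkdir -p pics
cat > h.py <<'E'
import numpy as np, cv2
from cell import status, viewer, robot
def cam(n):
    c=viewer.read_camera(n); np.savez(f'{n}.npz',**c); return c
def cloud(c):
    z=c['range_z']; v,u=np.mgrid[:z.shape[0],:z.shape[1]]
    p=np.stack([(u-c['cx'])/c['fx']*z,-(v-c['cy'])/c['fy']*z,-z,np.ones_like(z)],-1)
    w=p@np.linalg.inv(c['camera_from_world']).T
    w=w[...,:3]; w[z==0]=np.nan; return w
E
python3 - <<'E'
from h import *
s=status.observe();print(s, robot.pinch_z)
a=cam('top');b=cam('side')
cv2.imwrite('pics/1.png',cv2.cvtColor(a['image'],4)); cv2.imwrite('pics/2.png',cv2.cvtColor(b['image'],4))
for c in(a,b):print(np.linalg.inv(c['camera_from_world']).round(3),(c['range_z']==0).mean(), [k for k in c])
E
```

```text
{'time': 0.0, 'qpos': array([ 1.14996437e+00,  3.42714432e-01,  1.52505953e+00,  2.63881007e-05,
        1.27538663e+00, -1.46013922e-01]), 'qvel': array([ 0.0001551 , -0.00156295,  0.00225241, -0.00132454,  0.00042018,
        0.00063878]), 'joint_efforts': array([-8.02065297e-04, -4.31240165e+01, -2.44210750e+01,  7.16783339e-02,
        5.60338818e-02, -1.14420366e-04]), 'tool_pos': array([0.14227352, 0.50491558, 0.22603443]), 'tool_rot': array([-1.57234391e+00,  2.53092019e-04, -2.74825932e-01]), 'contact_force': array([-1.07888115,  0.74796418,  0.6363002 ]), 'torque': array([ 0.0105427 , -0.02376242,  0.02337465]), 'opening': 0.09167722296104036} 0.0188
[[-0.01   0.977 -0.214  0.358]
 [-1.    -0.01   0.002  0.145]
 [-0.001  0.214  0.977  0.916]
 [ 0.     0.     0.     1.   ]] 0.003983843537414966 ['image', 'range_z', 'fx', 'fy', 'cx', 'cy', 'camera_from_world']
[[-0.999  0.001 -0.043  0.483]
 [-0.036 -0.555  0.831  0.852]
 [-0.023  0.832  0.554  0.552]
 [ 0.     0.     0.     1.   ]] 0.003822278911564626 ['image', 'range_z', 'fx', 'fy', 'cx', 'cy', 'camera_from_world']
```

View pics/1.png

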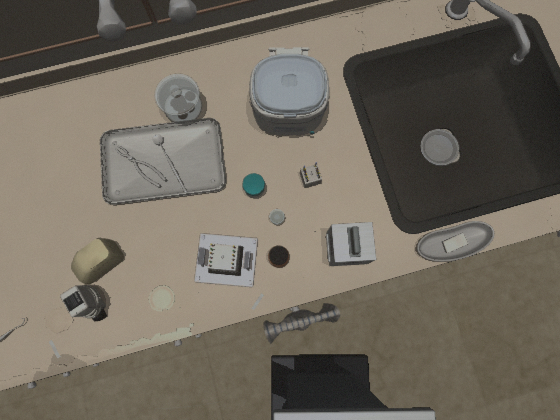

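View pics/2.png

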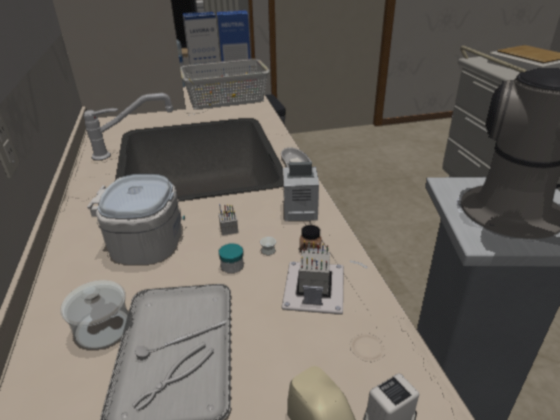

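Top view: the cover's handle is at about (354,241) and runs along the image vertical. The plate is at (226,260), with clips at (203,257) and (248,260). The brown jar (279,256) stands between cover and plate. Next I measure both.

```bash
cat > m.py <<'E'
from h import *
def show(n,w,name):
    P=w[~np.isnan(w[:,0])]
    r=cv2.minAreaRect(P[:,:2].astype(np.float32)*1000)
    print(name,len(P),'mean',P.mean(0).round(4),'rect mm',np.round(r[0],1),np.round(r[1],1),round(r[2],1),'z',np.percentile(P[:,2],[5,50,95]).round(4))
boxes={'top':((318,215,385,272),(190,228,262,292)),'side':((275,155,325,222),(280,245,350,312))}
for n in boxes:
    c=dict(np.load(n+'.npz')); w=cloud(c); 
    hsv=cv2.cvtColor(c['image'],cv2.COLOR_RGB2HSV)
    (a,b,e,f),(g,h,i,j)=boxes[n]
    C=w[b:f,a:e].reshape(-1,3); 
    show(n,C[(C[:,2]>.086)&(C[:,2]<.099)],'roof'); show(n,C[C[:,2]>.113],'handle')
    B=w[h:j,g:i].reshape(-1,3); 
    show(n,B[(B[:,2]>.005)&(B[:,2]<.012)],'plate'); show(n,B[(B[:,2]>.06)],'tips')
    K=B[(B[:,2]>.040)&(B[:,2]<.055)]; show(n,K,'clips')
    T=w[::4,::4].reshape(-1,3); T=T[(abs(T[:,0]-.48)<.12)&(abs(T[:,1]-.15)<.3)]; print('table z',np.nanmedian(T[:,2]))
    if n=='top':
        V=w[235:280,262:296].reshape(-1,3); show(n,V[V[:,2]>.03],'jar')
im=cv2.imread('pics/1.png')[205:295,180:390]; cv2.imwrite('pics/3.png',cv2.resize(im,None,fx=3.8,fy=3.8,interpolation=2))
E
python3 m.py
```

```text
roof 1375 mean [0.4709 0.0022 0.0916] rect mm [472.   1.] [74.1 80.6] 2.9 z [0.089  0.0915 0.0945]
handle 192 mean [0.4712 0.002  0.1223] rect mm [472.1   1.2] [50.2 12.2] 3.0 z [0.1162 0.1228 0.1255]
plate 1555 mean [0.4466 0.2528 0.0075] rect mm [448.7 255.8] [123.6 103.6] 84.2 z [0.0053 0.0074 0.0101]
tips 657 mean [0.4486 0.2553 0.0634] rect mm [448.9 255.7] [55.8 49.6] 84.6 z [0.0602 0.0625 0.0719]
clips 192 mean [0.4472 0.2573 0.0454] rect mm [446.3 256.4] [104.8  49.1] 89.7 z [0.0404 0.0454 0.0505]
table z 0.0007482672842644145
jar 339 mean [0.4514 0.1458 0.0474] rect mm [453.4 146.7] [41.3 41.9] 63.1 z [0.0311 0.0501 0.053 ]
roof 523 mean [0.4734 0.0182 0.092 ] rect mm [473.6   3.7] [73.9 83.2] 2.7 z [0.0878 0.0919 0.0964]
handle 148 mean [0.4739 0.0063 0.1201] rect mm [473.7   4.5] [47.2 13.6] 1.0 z [0.114  0.1209 0.1246]
plate 1517 mean [0.451  0.2731 0.008 ] rect mm [448.4 236.7] [166.9 103.6] 84.0 z [0.0061 0.008  0.0099]
tips 677 mean [0.4503 0.2595 0.0655] rect mm [450.5 257. ] [58.2 49.7] 84.6 z [0.0613 0.0632 0.0798]
clips 274 mean [0.4518 0.278  0.0475] rect mm [450.1 257.7] [107.8  49.4] 84.5 z [0.041  0.0479 0.0538]
table z 0.00032851595431138136
```

View pics/3.png

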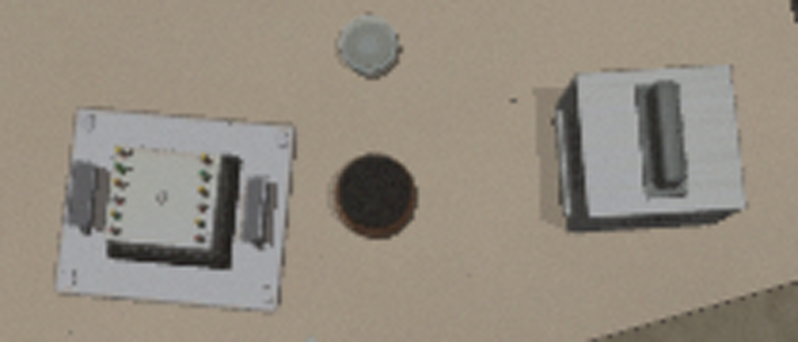

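Measurements agree with the sizes given. Cover: about (0.4725, 0.002), yaw +3°. Plate: about (0.449, 0.256), yaw −5.6°. I move above the handle and check from near.

```bash
python3 -m pendant '[[[45.4,0,-39.5,0,-0.327,0,6],[45.4,0,-39.5,0,-0.327,0,6],[45.4,0,-39.5,0,-0.327,0,6],[45.4,0,-39.5,0,-0.327,0,6],[45.4,0,-39.5,0,-0.327,0,6],[45.4,0,-39.5,0,-0.327,0,6],[45.4,0,-39.5,0,-0.327,0,6],[45.4,0,-39.5,0,-0.327,0,6],[45.4,0,-39.5,0,-0.327,0,6],[45.4,0,-39.5,0,-0.327,0,6],[45.4,0,-39.5,0,-0.327,0,6],[45.4,0,-39.5,0,-0.327,0,6],[45.4,0,-39.5,0,-0.327,0,6],[45.4,0,-39.5,0,-0.327,0,6],[45.4,2,-39.5,0,-0.327,0,6],[45.4,2,-39.5,0,-0.327,0,6],[45.4,2,-39.5,0,-0.327,0,6],[45.4,2,-39.5,0,-0.327,0,6]]]' 30
python3 - <<'E'
from h import *
s=status.observe(); print(s['tool_pos'].round(4),s['tool_rot'].round(4),s['contact_force'].round(2),s['opening'])
c=cam('wrist'); w=cloud(c); cv2.imwrite('pics/4.png',cv2.cvtColor(c['image'],4))
print(np.linalg.inv(c['camera_from_world']).round(3))
P=w.reshape(-1,3); near=(abs(P[:,0]-.472)<.06)&(abs(P[:,1]-.002)<.06)
for lo,hi in((.086,.098),(.113,.13)):
    Q=P[near&(P[:,2]>lo)&(P[:,2]<hi)]
    if len(Q)>20: print(len(Q),cv2.minAreaRect(Q[:,:2].astype(np.float32)*1000),np.percentile(Q[:,2],[5,50,95]))
E
```

```text
time: 1.9
tool_pos: [0.4722, 0.0029, 0.2075]
tool_rot: [-1.571, -0.001, 0.054]
contact_force: [-0.8, 0.4, 1.3]
opening: 0.0602
[0.4722 0.0029 0.2075] [-1.5708e+00 -1.0000e-03  5.3600e-02] [-0.84  0.42  1.34] 0.06022404849903263
[[-0.053 -0.966 -0.252  0.406]
 [ 0.999 -0.051 -0.015 -0.001]
 [ 0.001 -0.253  0.968  0.366]
 [ 0.     0.     0.     1.   ]]
7985 ((473.54571533203125, 1.7234153747558594), (74.23104858398438, 80.26185607910156), 2.6368820667266846) [0.09131666 0.09256222 0.09487555]
1164 ((472.9895935058594, 1.4514474868774414), (49.10352325439453, 11.61895751953125), 3.0976765155792236) [0.12158574 0.12411305 0.12542318]
```

View pics/4.png

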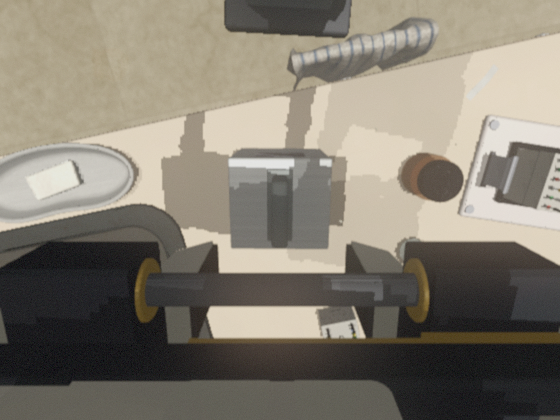

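The handle sits centred between the fingers at about (280,200), and the wrist depth gives (0.4732, 0.0016), yaw 2.9°. I descend and grip.

```bash
python3 -m pendant '[[[0.1,4,-0.13,0,0.004,0,5],[0.1,8,-0.13,0,0.004,0,5],[0.1,10,-0.13,0,0.004,0,5],[0.1,11,-0.13,0,0.004,0,5],[0.1,11.2,-0.13,0,0.004,0,5],[0.1,11.2,-0.13,0,0.004,0,5],[0.1,11.2,-0.13,0,0.004,0,5],[0.1,11.2,-0.13,0,0.004,0,3],[0.1,11.2,-0.13,0,0.004,0,2],[0.1,11.2,-0.13,0,0.004,0,1],[0.1,11.2,-0.13,0,0.004,0,0.5],[0.1,11.2,-0.13,0,0.004,0,0.5],[0.1,11.2,-0.13,0,0.004,0,0.5],[0.1,11.2,-0.13,0,0.004,0,0.5],[0.1,11.2,-0.13,0,0.004,0,0.5]]]' 50
```

```text
time: 3.45
tool_pos: [0.4732, 0.0007, 0.0946]
tool_rot: [-1.571, 0.0, 0.048]
contact_force: [-0.1, -0.0, -1.0]
opening: 0.0121
```

```bash
python3 -m pendant '[[[0,-1,0,0,0,0,0.5],[0,-4,0,0,0,0,0.5],[0,-8,0,0,0,0,0.5],[0,-11,0,0,0,0,0.5],[0,-12.5,0,0,0,0,0.5],[0,-12.5,1,0,0,0,0.5],[-0.2,-12.5,4,0,0.03,0,0.5],[-0.4,-12.5,8,0,0.05,0,0.5],[-0.5,-12.5,12,0,0.07,0,0.5],[-0.7,-12.5,16,0,0.1,0,0.5],[-0.9,-12.5,20,0,0.12,0,0.5],[-1,-12.5,23,0,0.14,0,0.5],[-1.1,-12.5,25,0,0.148,0,0.5],[-1.1,-12.5,25.5,0,0.148,0,0.5],[-1.1,-12.5,25.5,0,0.148,0,0.5],[-1.1,-12.5,25.5,0,0.148,0,0.5],[-1.1,-12.5,25.5,0,0.148,0,0.5]]]'
python3 - <<'E'
from h import *
s=status.observe(); print(s['tool_pos'].round(4),s['tool_rot'].round(4),s['contact_force'].round(2),s['opening'])
for n in('wrist','side','top'):
    c=cam(n); P=cloud(c).reshape(-1,3); cv2.imwrite(f'pics/5{n}.png',cv2.cvtColor(c['image'],4))
    near=(abs(P[:,0]-.45)<.085)&(abs(P[:,1]-.256)<.085)
    for lo,hi in((.004,.012),(.042,.053),(.206,.222)):
        Q=P[near&(P[:,2]>lo)&(P[:,2]<hi)]
        if len(Q)>20: print(n,lo,len(Q),[np.round(v,1) for v in cv2.minAreaRect(Q[:,:2].astype(np.float32)*1000)],np.percentile(Q[:,2],[5,50,95]).round(4))
E
```

```text
time: 5.15
tool_pos: [0.4501, 0.2539, 0.2195]
tool_rot: [-1.571, 0.0, -0.101]
contact_force: [0.2, 0.2, -2.6]
opening: 0.0116
[0.4501 0.2539 0.2195] [-1.5712e+00  4.0000e-04 -1.0090e-01] [ 0.2   0.2  -2.57] 0.011599074362761797
wrist 0.004 2997 [array([410.2, 250.5]), array([149.9,  52.3]), np.float64(72.6)] [0.0067 0.0084 0.0099]
wrist 0.206 9643 [array([450. , 254.5]), array([80.1, 74.5]), np.float64(84.4)] [0.2131 0.2175 0.2199]
side 0.004 1576 [array([437.7, 253.8]), array([136.7, 128.3]), np.float64(84.5)] [0.0056 0.0079 0.01  ]
side 0.042 220 [array([447.5, 258.8]), array([105.8,  49.1]), np.float64(78.6)] [0.0426 0.0481 0.0522]
side 0.206 1144 [array([450.6, 256.3]), array([81.6, 73.9]), np.float64(84.1)] [0.2077 0.2169 0.2196]
top 0.004 346 [array([401.4, 290.1]), array([82.5, 50.8]), np.float64(72.4)] [0.0048 0.0071 0.0099]
top 0.206 232 [array([418.6, 260.8]), array([70.3, 12.8]), np.float64(83.8)] [0.2117 0.2163 0.2182]
```

View pics/5side.png

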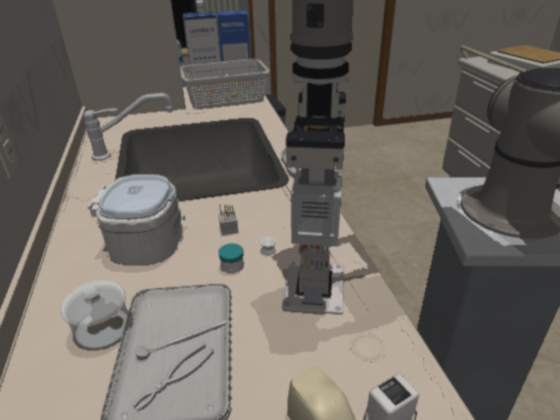

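View pics/5wrist.png

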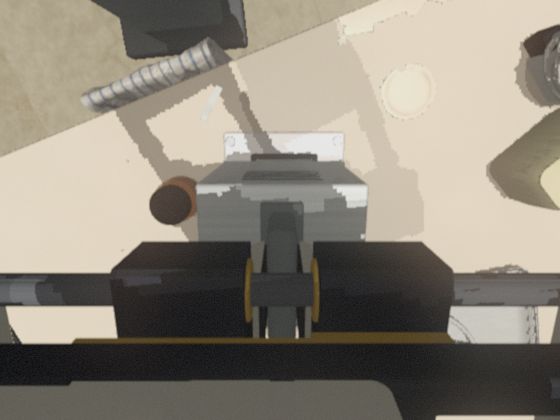

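Side view: the cover hangs upright over the stand (cover at (317,215), plate at (315,287)). The yaws agree within 0.5°, and the side and top cameras both ask for about +1.2 mm in y. I correct that and lower until just above the clip ramps.

```bash
python3 - <<'E'
from h import *
c=dict(np.load('wrist.npz')); P=cloud(c)[:200,210:370].reshape(-1,3)
Q=P[(P[:,2]>.004)&(P[:,2]<.012)&(P[:,0]>.38)]; print([np.round(v,1) for v in cv2.minAreaRect(Q[:,:2].astype(np.float32)*1000)])
E
python3 -m pendant '[[[0,0,0.12,0,0,0,0.5],[0,0,0.12,0,0,0,0.5],[0,2,0.12,0,0,0,0.5],[0,4,0.12,0,0,0,0.5],[0,6,0.12,0,0,0,0.5],[0,7.5,0.12,0,0,0,0.5],[0,8.5,0.12,0,0,0,0.5],[0,9,0.12,0,0,0,0.5],[0,9,0.12,0,0,0,0.5],[0,9,0.12,0,0,0,0.5]]]'
python3 - <<'E'
from h import *
s=status.observe(); print(s['tool_pos'].round(4),s['tool_rot'].round(4),s['contact_force'].round(2),s['torque'].round(2),s['opening'])
o=[]
for n in('side','top'):
    c=cam(n); o.append(cv2.cvtColor(c['image'],4)); P=cloud(c).reshape(-1,3)
    near=(abs(P[:,0]-.45)<.085)&(abs(P[:,1]-.256)<.085)
    for lo,hi in((.004,.012),(.042,.053),(.116,.130)):
        Q=P[near&(P[:,2]>lo)&(P[:,2]<hi)]
        if len(Q)>20: print(n,lo,len(Q),[np.round(v,1) for v in cv2.minAreaRect(Q[:,:2].astype(np.float32)*1000)],np.percentile(Q[:,2],[5,50,95]).round(4))
cv2.imwrite('pics/6.png',cv2.resize(o[0][170:330,250:390],None,fx=3.5,fy=3.5,interpolation=2))
E
```

```text
[array([413.3, 261.1]), array([124.1,  33.5]), np.float64(82.1)]
time: 6.3
tool_pos: [0.4506, 0.2563, 0.1304]
tool_rot: [-1.57, -0.001, -0.1]
contact_force: [-0.6, -0.2, -2.2]
opening: 0.0118
[0.4506 0.2563 0.1304] [-1.5702e+00 -1.1000e-03 -9.9800e-02] [-0.55 -0.24 -2.2 ] [ 0.02 -0.04  0.08] 0.011847170779504528
side 0.004 1289 [array([436.8, 252.6]), array([140.8, 130. ]), np.float64(84.2)] [0.0055 0.0079 0.01  ]
side 0.042 254 [array([455.4, 302.5]), array([16.5, 72.4]), np.float64(84.4)] [0.0427 0.0478 0.0522]
side 0.116 925 [array([452.5, 268.4]), array([61.7, 73.4]), np.float64(85.9)] [0.1178 0.1275 0.1291]
top 0.004 330 [array([406.5, 289.2]), array([ 46.6, 100.9]), np.float64(13.6)] [0.005  0.0072 0.0099]
top 0.116 155 [array([418.5, 264.5]), array([67.8, 11.6]), np.float64(83.7)] [0.1237 0.1269 0.1293]
```

View pics/6.png

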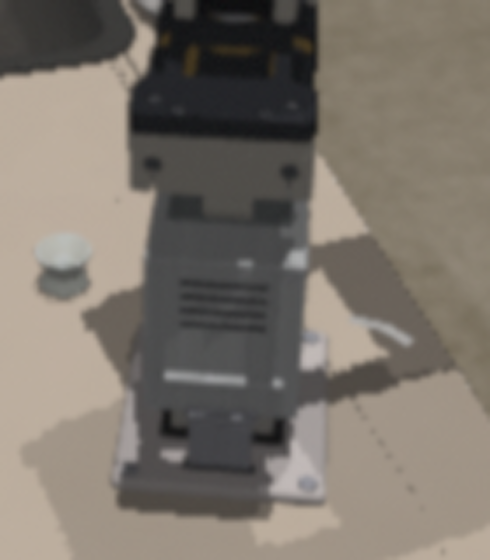

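The cover (front face at about (225,330)) is coming down between the clips over the stand, with no contact force. The cameras suggest about 0.8 mm too far in x, so I correct and go on to just above the ramps.

```bash
python3 -m pendant '[[[-0.08,0.3,0,0,0,0,0.5],[-0.08,0.6,0,0,0,0,0.5],[-0.08,0.9,0,0,0,0,0.5],[-0.08,1.1,0,0,0,0,0.5],[-0.08,1.2,0,0,0,0,0.5],[-0.08,1.2,0,0,0,0,0.5],[-0.08,1.2,0,0,0,0,0.5]]]' 60; python3 -c "
from h import *
print(status.observe()['torque'].round(3))"
```

```text
time: 7.1
tool_pos: [0.4494, 0.2562, 0.1178]
tool_rot: [-1.571, -0.0, -0.1]
contact_force: [-0.5, -0.2, -2.8]
opening: 0.0115
[0.021 0.007 0.014]
```

```bash
python3 -m pendant '[[[0,0.1,0,0,0,0,0.5],[0,0.2,0,0,0,0,0.5],[0,0.3,0,0,0,0,0.5],[0,0.4,0,0,0,0,0.5],[0,0.4,0,0,0,0,0.5]]]'; python3 -c "
from h import *
print(status.observe()['torque'].round(3))"
```

```text
time: 7.6
tool_pos: [0.4497, 0.2563, 0.1141]
tool_rot: [-1.57, -0.001, -0.1]
contact_force: [-0.5, -0.6, 2.2]
opening: 0.0122
[-0.03   0.008  0.005]
```

Contact with the ramps is at the expected height, with small symmetric side forces. I press on.

```bash
python3 -m pendant '[[[0,0.05,0,0,0,0,0.5],[0,0.1,0,0,0,0,0.5],[0,0.15,0,0,0,0,0.5],[0,0.2,0,0,0,0,0.5],[0,0.2,0,0,0,0,0.5]]]'
```

```text
time: 8.1
tool_pos: [0.4501, 0.2564, 0.1127]
tool_rot: [-1.57, -0.002, -0.1]
contact_force: [-0.8, -0.8, 6.9]
opening: 0.0117
```

```bash
python3 -m pendant '[[[0,0.05,0,0,0,0,0.5],[0,0.1,0,0,0,0,0.5],[0,0.15,0,0,0,0,0.5],[0,0.2,0,0,0,0,0.5],[0,0.2,0,0,0,0,0.5]]]'
```

```text
time: 8.6
tool_pos: [0.4494, 0.2562, 0.1095]
tool_rot: [-1.571, -0.0, -0.1]
contact_force: [1.1, 0.9, 1.3]
opening: 0.012
```

```bash
python3 -m pendant '[[[0,0.05,0,0,0,0,0.5],[0,0.1,0,0,0,0,0.5],[0,0.15,0,0,0,0,0.5],[0,0.2,0,0,0,0,0.5],[0,0.2,0,0,0,0,0.5]]]'
```

```text
time: 9.1
tool_pos: [0.4488, 0.2561, 0.1071]
tool_rot: [-1.571, 0.001, -0.1]
contact_force: [1.0, 0.6, -5.4]
opening: 0.0117
```

The force peaked and then dropped below zero: the clips snapped and are drawing the cover down. I go on to the plate.

```bash
python3 -m pendant '[[[0,0.05,0,0,0,0,0.5],[0,0.1,0,0,0,0,0.5],[0,0.15,0,0,0,0,0.5],[0,0.2,0,0,0,0,0.5],[0,0.25,0,0,0,0,0.5],[0,0.3,0,0,0,0,0.5],[0,0.3,0,0,0,0,0.5]]]'
```

```text
time: 9.8
tool_pos: [0.4492, 0.2561, 0.1045]
tool_rot: [-1.571, 0.0, -0.1]
contact_force: [-0.4, 0.0, -6.6]
opening: 0.0115
```

```bash
python3 -m pendant '[[[0,0.05,0,0,0,0,0.5],[0,0.1,0,0,0,0,0.5],[0,0.1,0,0,0,0,0.5],[0,0.1,0,0,0,0,0.5]]]'
```

```text
time: 10.2
tool_pos: [0.4494, 0.2561, 0.1037]
tool_rot: [-1.571, -0.0, -0.1]
contact_force: [-0.4, 0.1, -6.6]
opening: 0.0117
```

```bash
python3 -m pendant '[[[0,0.05,0,0,0,0,0.5],[0,0.1,0,0,0,0,0.5],[0,0.1,0,0,0,0,0.5],[0,0.1,0,0,0,0,0.5]]]'
```

```text
time: 10.6
tool_pos: [0.4496, 0.2562, 0.103]
tool_rot: [-1.57, -0.001, -0.1]
contact_force: [0.5, 0.1, -3.1]
opening: 0.0117
```

```bash
python3 -m pendant '[[[0,0.05,0,0,0,0,0.5],[0,0.1,0,0,0,0,0.5],[0,0.1,0,0,0,0,0.5],[0,0.1,0,0,0,0,0.5]]]'
```

```text
time: 11.0
tool_pos: [0.4497, 0.2564, 0.1026]
tool_rot: [-1.57, -0.001, -0.1]
contact_force: [-1.7, -0.9, 5.0]
opening: 0.0116
```

```bash
python3 -m pendant '[[[0,0.05,0,0,0,0,0.5],[0,0.1,0,0,0,0,0.5],[0,0.1,0,0,0,0,0.5],[0,0.1,0,0,0,0,0.5],[0,0.1,0,0,0,0,0.5],[0,0.1,0,0,0,0,0.5]]]'
```

```text
time: 11.6
tool_pos: [0.4497, 0.2564, 0.1026]
tool_rot: [-1.57, -0.002, -0.1]
contact_force: [-4.0, -0.2, 13.3]
opening: 0.0119
```

```bash
python3 -m pendant '[[[0,0.03,0,0,0,0,0.5],[0,0.03,0,0,0,0,0.5],[0,0.03,0,0,0,0,0.5],[0,0.03,0,0,0,0,0.5],[0,0.03,0,0,0,0,0.5],[0,0.03,0,0,0,0,0.5],[0,0.03,0,0,0,0,0.5],[0,0.03,0,0,0,0,0.5]]]'
python3 - <<'E'
from h import *
F=[]
for i in range(6):
    c=cam('side'); F.append(status.observe()['contact_force'])
    if i==0: im=c
print(np.round(F,1))
P=cloud(im).reshape(-1,3); near=(abs(P[:,0]-.45)<.06)&(abs(P[:,1]-.256)<.06)
Q=P[near&(P[:,2]>.094)&(P[:,2]<.105)]; print('roof z',np.median(Q[:,2]))
o=cv2.cvtColor(im['image'],4); w=cv2.cvtColor(cam('wrist')['image'],4)
cv2.imwrite('pics/7.png',np.hstack([cv2.resize(o[190:330,250:390],(420,420),interpolation=2),w[:420,180:400]]))
E
```

```text
time: 12.4
tool_pos: [0.4497, 0.2564, 0.1025]
tool_rot: [-1.57, -0.002, -0.1]
contact_force: [-4.7, -1.5, 15.9]
opening: 0.0115
[[-3.7 -1.4 16.3]
 [-4.6 -1.5 15.8]
 [-4.7 -1.1 16.8]
 [-4.8 -2.  17.2]
 [-5.2 -1.9 16.2]
 [-5.  -2.5 15.9]]
roof z 0.09991196659065027
```

View pics/7.png

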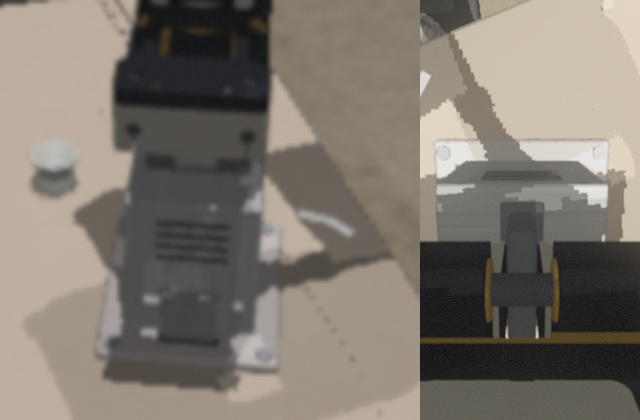

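The cover stands level on the plate with the clip over the rib (left panel, about (190,315)). The roof is at 99.9 mm, against 100 mm when fully home, and the force is steady at about 16 N.

```bash
python3 -c "
from h import *
print(robot.hand_in()); print(status.observe()['contact_force'])"
```

```text
the job is handed in; nothing more can be done
None
the job is handed in; nothing more can be done
```

The dust cover is snapped onto the mounting plate. I handed the job in at about 13 s, still gripping the handle and pressing it down.

- **Snap:** the ribs met the clip ramps about 12 mm above the plate. The last reading before the drop was about 7 N, and the force then went negative to about −6.6 N as the clips drew the cover down. The clip joints themselves cannot be read, so the snap rests on that force pattern.
- **Flush on the plate:** the roof was at 99.9 mm, against 100 mm expected when fully home. The last picture shows the cover level, with the clip over the rib on the side facing the camera.
- **Push:** steady at 16 to 17 N downward, of which about 0.5 to 1 N may be sensor offset. A sideways force of about 5 N along −x remained, which I did not remove.
- **Grip:** the fingers held the handle at about 12 mm opening, its full thickness, with a 60 N grip setting.
- **Other objects:** the arm met no unexpected force, and the dappen dish looked undisturbed in the last picture. I did not measure the other bystanders again at the end.

The force reading I tried right after handing in was refused, so the last measured force is from just before.

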